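# Fit the timing sprocket to a camshaft

### The job

Fit the large cam sprocket to the camshaft that is clamped upright in the vice: hub side up, lower it gently, without forcing it, over the shaft's nose and the brass dowel pin together until it sits fully home and flat on the flange. Then take the centre bolt out of the wooden block and stand it upright in the hole in the end of the shaft, as deep as it will drop, ready to be wound in. Leave the grease tin, the spanner and the small crank gear where they are, and finish with everything let go.

Things in the scene. Friction and masses are not known exactly. Their poses are not given: they have to be found in the camera images.
- sprocket: Loose steel cam sprocket, about 0.3 kg, flat on the bench, hub up. Toothed disc 96 mm across, 8 mm thick; on it a round hub, 38 mm outside, 16 mm high (its top 24 mm above the underside). A 26 mm bore runs through both. Grip the hub from above in any direction, fingertips 3 to 4 mm clear of the disc. Origin: centre of the underside; z up through the hub, x towards the dowel hole.
- sprocket_hole (a point): Centre, at the underside, of the sprocket's dowel hole: 9 mm wide, right through the disc, close beside the hub, 24 mm from the axis along the sprocket's x, a yellow paint stripe on the disc just outside it. (The five 13 mm lightening holes farther out, at 33.5 mm, fit nothing.)
- camshaft: Camshaft clamped upright in the vice; it cannot move or turn. Its dark flange, 60 mm across, has the level seat face on top, 152 mm above the bench. Above it rises the steel nose, 24 mm diameter, 20 mm tall, the top 4 mm tapered to 19 mm. Fully home, the sprocket's underside lies on the seat and its hub top is 4 mm above the nose. Origin: centre of the seat face; z up, x towards the dowel.
- camshaft_dowel (a point): Top of the brass dowel pin: 7 mm diameter, upright on the seat, 24 mm from the camshaft's axis along its x, 9 mm tall, the last 2 mm tapered. With the sprocket home it shows 1 mm above the disc. A yellow dab marks the flange's edge beside it.
- camshaft_nose (a point): Centre of the top of the nose, 20 mm above the seat, at the mouth of the bolt hole: 14 mm diameter, 30 mm deep, where the thread begins and the bolt stops (tip then 10 mm below the seat).
- vice: Blue bench vice bolted to the bench, aluminium soft jaws 90 mm wide, jaw tops at 132 mm, 20 mm below the camshaft's seat. Origin on the bench below the camshaft's axis; the screw with its upright tommy bar (top 127 mm high, 183 mm from the origin) points along its -x.
- block: Drilled hardwood block fixed to the bench, 70 x 120 mm, 50 mm high. Origin: centre of its underside; the 120 mm run along its y. The centre bolt hangs in the 14 mm hole in the middle of its top. 45 mm from the middle along +y a brass bolt head, 6 mm high, and along -y a 2 mm steel stub are fixed in it.
- bolt: Loose centre bolt, 85 g, upright in the block, hanging by its washer. From the tip up: shank 12 mm diameter, 45 mm long, the first 4 mm tapered; fixed brass-coloured washer 34 mm across, 4 mm thick; dark hexagon head 17 mm across flats, 12 mm high; 61 mm in all. Origin: centre of the tip; z up to the head; its x axis, and every 60 degrees from it, is normal to a pair of flats.
- bolt_head (a point): Centre of the top of the bolt's head, 61 mm above its tip. With the bolt as deep as it drops in the camshaft, 51 mm above the seat, and the washer stands 11 mm above the sprocket's hub.
- grease_tin: Red tin with a steel lid, 80 mm across, 48 mm high. A bystander: leave it. Origin: centre of its underside.
- spanner: Steel combination spanner, 190 mm long, lying on the bench. A bystander: leave it. Its origin is the middle of its length, x along it.
- crank_gear: Small dark crankshaft gear, 51 mm across with a 34 mm hub, 22 mm high. A bystander: leave it. Origin: centre of its underside.
There are look-alikes about, which are no part of the job. Leave any purple or turquoise look-alike of the bolt alone.

How it is judged (in metres and radians):
On the way, in this order (a step that is already met when the one before it is completed fails the run):
1. the sprocket is fully home on the camshaft's flange, over nose and dowel (z of sprocket in the frame of camshaft between -0.002 and 0.002 m and horizontal distance between sprocket and camshaft below 0.003 m and horizontal distance between sprocket_hole and camshaft_dowel below 0.003 m and angle between sprocket's own z axis and vertical below 0.05 rad), for 0.2 s.
2. the bolt stands in the shaft's hole, down to the thread (horizontal distance between bolt and camshaft below 0.003 m and z of bolt in the frame of camshaft below -0.007 m and angle between bolt's own z axis and vertical below 0.12 rad), for 0.2 s.
At the end, for the whole second after the job is handed in: Sprocket hub up on the flange: underside within 2 mm of the seat, centre and dowel hole within 3 mm, level within 0.05 rad. Bolt in the shaft's hole: tip at least 7 mm below the seat, within 3 mm of the axis, within 0.12 rad of upright. Both let go, at rest (all of step 1 and all of step 2 and linear speed of each of sprocket, bolt below 0.02 m/s); the robot touches nothing.
It fails at once if the sprocket is forced, slammed or dropped on the camshaft (over 50 N) (contact force between sprocket and camshaft above 50 N).
It fails at once if the grease tin, the spanner or the crank gear is shifted by more than 25 mm (distance of any of grease_tin, spanner, crank_gear from where it was at the start of the episode above 0.025 m).
It also fails if it takes over 53 s, if anything falls off the work surface, if the arm or the gripper's body presses on something with over 40 N, if the wrist force passes 120 N, or if a joint passes its speed limit or range.

### The arm

A 6-joint arm with a two-finger parallel gripper is mounted at the origin on the work surface. World frame = base frame: x ahead of the robot, y to its left, z up, the work surface at z = 0. Lengths are in m, angles in degrees, forces in N, time in s.
With the tool pointing down it reaches from about 0.375 to 0.9 m from the base axis. Payload 3.1 kg.
Tool frame: the origin (TCP) lies at the very end of the fingers, on their centre line; the grasp point (between the pads) lies 19 mm behind it; z points along the fingers, y is the line along which they close (so a half turn about z gives the same grasp; the last joint's range is limited). The gripper opens to 87 mm and grips with 3 to 60 N. Pads are 19 mm wide; open, the fingers measure 117 mm over their backs; the gripper's body (75 mm by 190 mm) begins 51 mm behind the grasp point.
Start: joints at [55.376, 30.224, 82.088, -0, 67.689, -10.227], TCP at [0.258, 0.569, 0.223] pointing down, gripper open.
Joint ranges: [-176.69, 176.69], [-43.24, 126.21], [12.49, 139.97], [-82, 262], [0, 151.66], [-163.58, 163.58]. Speed limits (degrees/s): [159.86, 159.86, 180, 180, 180, 180].

### API

Orientations are given as a 3x3 rotation matrix whose columns are the frame's x, y, z axes.
In Python, from rig import * gives the robot as it stands.
- The arm moves only by the tool jog_arm, never from a script. Its arguments are lists of equal length, an entry for each row: "delta_pos": the shift along the world's x, y, z in cm, a list of three; "turn": the turn about the world's z in degrees; "grip": the closure, from 0 (fully open) to 1 (shut). In form: {"delta_pos": [[x, y, z], ...], "turn": [turn, ...], "grip": [grip, ...]}. A call has 1 to 12 rows; each row is the pose to reach, as a shift and turn from the pose commanded when the call began; what a row does not reach only later rows make up. A row lasts 1/8 s, in which the tool goes at most 62.5 mm and 10.7 degrees, less where a joint would pass 70% of its speed; a pose out of reach is approached as far as the arm can. A call with a gripper value outside its range is refused whole. The fingers move at their own pace and stop on an object; the grip force is fixed at half the most. Time passes only in rows, so rows that repeat a pose let the fingers close. It gives the time, the measured TCP pose, the force, the opening and the grip force at its end, in the units of the state.
- read_state(): the state, without advancing time (a new reading comes with each control period).
- capture(name): name is "side" or "top"; returns a dict with "color" (480x640x3 uint8, blue, green, red), "fovy" (degrees; the focal length in pixels is half the picture's height over the tangent of half this angle, whatever the lens; pixels are square), "cx", "cy" (the principal point, pixels), "camera_from_world" (4x4, takes a point from world to camera coordinates). Camera axes: x right, y up, looking along -z (the intrinsics and any distortion apply to the point x, -y, -z); pixel columns grow to the right and rows downward; lengths in m; the calibration is good to about 2 mm. A picture is of the moment at which its call begins. There is no depth.
- hand_in(): hands the job in; it is judged then, once.
The state is a dict: "time_s": time; "joint_positions": joint angles; "qvel": joint speeds; "tau": joint torques, N m; "position": TCP position; "tcp_rot": TCP orientation; "force": force on the tool from outside, world axes, zero at the start; "moment": the same for the moment, N m; "opening": opening from 0.0 (shut) to 1.0 (fully open); "grasp_force": force on a finger pad.
Only numpy, scipy, OpenCV 4.12 (cv2) and the standard library are available. Lean on these libraries where they do the work, as an engineer would, in place of code of your own. Each camera call takes 0.05 s, during which the arm holds its last target. There are 200 camera calls.

## Working session

There is one attempt and no reset: what is moved stays moved. The work goes in short steps, Python scripts to look and compute and a tool call to move; the robot and the scene stay as the last step left them, time stands still between calls to the robot, and variables do not carry over. Pictures are saved under pics/ and viewed, at most 10 in all, crops included, and the job is handed in when it is done.

Besides the shell and the picture viewer there is one more tool, called after "Request:" as name([rows], argument=value, ...), one row to a line, values as JSON. jog_arm: Moves the arm, as the interface text tells. Its arguments: {"type":"object","properties":{"delta_pos":{"type":"array"},"turn":{"type":"array"},"grip":{"type":"array"}},"required":["delta_pos","turn","grip"]}

```bash
mkdir -p pics; ls; cat > h.py <<'E'
from rig import *
import numpy as np, cv2
def snap(n,f):
    c=capture(n); cv2.imwrite(f'pics/{f}.png',c['color']); np.save(f'pics/{f}.npy',{k:c[k] for k in c if k!='color'},allow_pickle=True); return c
E
python3 - <<'E'
from h import *
for n in('side','top'):
    c=snap(n,n+'0'); print({k:(np.round(v,4) if not isinstance(v,dict) else v) for k,v in c.items() if k!='color'})
s=read_state(); print(s)
E
```

```text
pics
{'fovy': np.float64(42.2568), 'cx': np.float64(325.6344), 'cy': np.float64(231.6485), 'camera_from_world': array([[ 0.9821, -0.1879, -0.009 , -0.5232],
       [ 0.1197,  0.5871,  0.8006, -0.114 ],
       [-0.1451, -0.7874,  0.5991, -1.2173],
       [ 0.    ,  0.    ,  0.    ,  1.    ]])}
{'fovy': np.float64(43.4565), 'cx': np.float64(315.1911), 'cy': np.float64(236.2146), 'camera_from_world': array([[-0.0219, -0.9996, -0.0204, -0.0454],
       [ 0.9914, -0.0243,  0.1285, -0.5617],
       [-0.1289, -0.0174,  0.9915, -1.2697],
       [ 0.    ,  0.    ,  0.    ,  1.    ]])}
{'time_s': 0.1, 'joint_positions': array([ 5.53744144e+01,  3.02733783e+01,  8.21507131e+01, -2.07159887e-03,
        6.76889003e+01, -1.02254468e+01]), 'qvel': array([-0.03422715, -0.08262146, -0.19738251, -0.05899406, -0.05358422,
       -0.06891705]), 'tau': array([-2.26274251e-04, -4.40989208e+01, -1.77151036e+01,  6.35006838e-02,
        5.33912249e-02, -4.85682858e-05]), 'position': array([0.25776682, 0.56862943, 0.22166303]), 'tcp_rot': array([[-9.10688170e-01,  4.13093042e-01, -1.09303081e-03],
       [ 4.13094367e-01,  9.10686746e-01, -1.64179355e-03],
       [ 3.17195177e-04, -1.94668683e-03, -9.99998055e-01]]), 'force': array([-0.12020277, -0.8741744 ,  0.19820796]), 'moment': array([ 0.00741039,  0.0332921 , -0.00173895]), 'grasp_force': 0.0, 'opening': 0.9975605039529506}
```

View pics/side0.png

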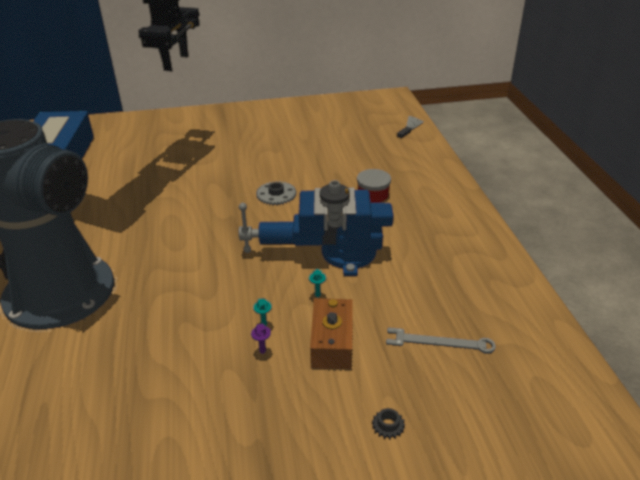

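View pics/top0.png

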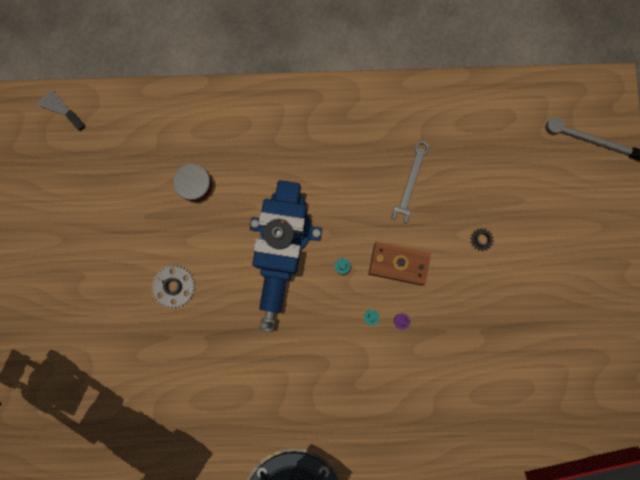

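Top view: the sprocket is at (173,287), the camshaft in the vice at (278,234), and the block with its centre bolt at (401,263).

Bolt look-alikes in the top view:
- turquoise at (343,267) and (372,318)
- purple at (402,321)
- fixed brass head in the block at (380,258)
- steel stub in the block at (420,268)

The sprocket's look-alike is the crank gear at (482,239). I choose the disc at (173,287) and the middle bolt at (401,263), and check both in a close crop.

```bash
python3 - <<'E'
import cv2,numpy as np
t=cv2.imread('pics/top0.png'); s=cv2.imread('pics/side0.png')
def cr(i,x,y,w=25): return cv2.resize(i[y-w:y+w,x-w:x+w],(266,266),interpolation=cv2.INTER_CUBIC)
a=np.hstack([cr(t,173,287),cr(t,278,234),cr(t,401,263,33)])
b=np.hstack([cr(s,276,193),cr(s,335,195),cr(s,333,320)])
o=np.vstack([a,b]); cv2.imwrite('pics/crop0.png',np.clip(o.astype(float)*1.5,0,255).astype(np.uint8))
E
```

```text
(no output)
```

View pics/crop0.png

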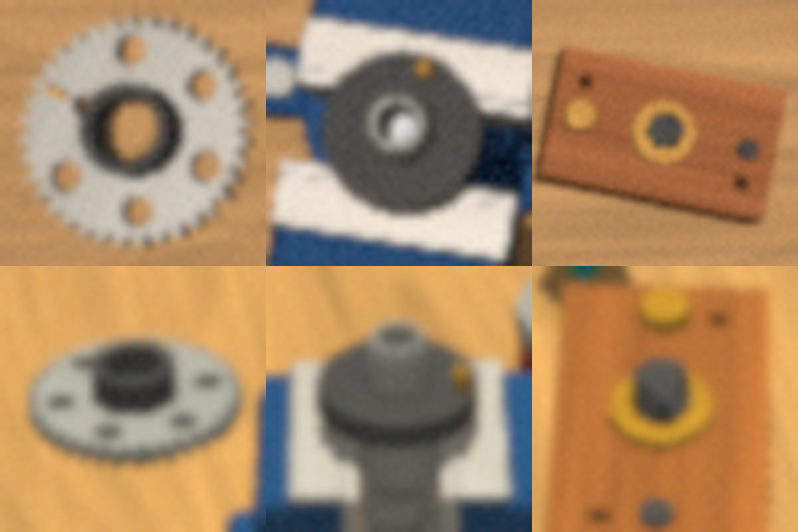

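The crops confirm it. The sprocket is hub up, with its stripe at about (159,279) and dowel hole at about (164,281). The dowel is at about (283,222) in the top view, and the bolt with brass washer is mid-block. Next I measure by masks.

```bash
cat >> h.py <<'E'
def ray(c,uv):
    f=240/np.tan(np.radians(c['fovy'])/2); T=c['camera_from_world']; R=T[:3,:3]
    d=R.T@np.array([(uv[0]-c['cx'])/f,-(uv[1]-c['cy'])/f,-1.]); return -R.T@T[:3,3],d/np.linalg.norm(d)
def onz(c,uv,z):
    o,d=ray(c,uv); return o+d*(z-o[2])/d[2]
def proj(c,p):
    f=240/np.tan(np.radians(c['fovy'])/2); T=c['camera_from_world']; q=T[:3,:3]@np.asarray(p)+T[:3,3]
    return np.array([c['cx']+f*q[0]/-q[2],c['cy']-f*q[1]/-q[2]])
def blob(m,roi):
    x0,y0,x1,y1=roi; k=np.zeros(m.shape,np.uint8); k[y0:y1,x0:x1]=m[y0:y1,x0:x1]
    cs=cv2.findContours(k,cv2.RETR_EXTERNAL,cv2.CHAIN_APPROX_NONE)[0]; return max(cs,key=cv2.contourArea) if cs else None
def two(a,ua,b,ub):
    o,d=ray(a,ua);p,e=ray(b,ub); t=np.linalg.lstsq(np.c_[d,-e],p-o,rcond=None)[0]
    x,y=o+t[0]*d,p+t[1]*e; return (x+y)/2,np.linalg.norm(x-y)
def old(f):
    c=np.load(f'pics/{f}.npy',allow_pickle=True).item(); c['color']=cv2.imread(f'pics/{f}.png'); return c
def cen(m,roi):
    x0,y0,x1,y1=roi; y,x=np.nonzero(m[y0:y1,x0:x1]); return np.array([x.mean()+x0,y.mean()+y0]),len(x)
E
python3 - <<'E'
from h import *
t=old('top0');s=old('side0')
for n,c,P in(('t',t,dict(disc=(165,300),teeth=(160,287),hub=(167,278),bore=(173,287),wood=(200,320),flange=(270,240),fl2=(288,240),dow=(283,222),jaw=(290,210),washer=(395,268),stripe=(159,279))),
 ('s',s,dict(disc=(262,196),wood=(300,170),flange=(325,200),dow=(346,191),jaw=(315,208),washer=(326,324)))):
    h=cv2.cvtColor(c['color'],cv2.COLOR_BGR2HSV)
    for k,(x,y) in P.items(): print(n,k,h[y,x],c['color'][y,x])
E
```

```text
t disc [ 22  21 131] [120 128 131]
t teeth [ 18  20 129] [119 125 129]
t hub [ 17  23 101] [ 92  97 101]
t bore [ 15 128 131] [ 65  99 131]
t wood [ 15 127 124] [ 62  94 124]
t flange [ 8 19 54] [50 51 54]
t fl2 [ 8 18 56] [52 53 56]
t dow [ 16 152  89] [36 65 89]
t jaw [107 163  78] [78 49 28]
t washer [ 16 160 116] [ 43  81 116]
t stripe [ 18 105 124] [ 73 104 124]
s disc [ 27  23 123] [112 122 123]
s wood [ 17 146 152] [ 65 115 152]
s flange [30  8 33] [32 33 33]
s dow [ 19 167  81] [28 62 81]
s jaw [ 23  23 132] [120 129 132]
s washer [ 20 197 141] [ 32 104 141]
```

```bash
python3 - <<'E'
from h import *
t=old('top0');s=old('side0')
H=cv2.cvtColor(t['color'],cv2.COLOR_BGR2HSV);G=cv2.cvtColor(s['color'],cv2.COLOR_BGR2HSV)
# sprocket
m=((H[...,1]<70)*255).astype(np.uint8); e=cv2.fitEllipse(cv2.convexHull(blob(m,(145,258,202,316)))); print('spr',e,onz(t,e[0],.008))
bore=((H[...,1]>75)*255).astype(np.uint8); b=blob(bore,(167,278,181,297)); M=cv2.moments(b); print('bore',cv2.contourArea(b),M['m10']/M['m00'],M['m01']/M['m00'])
C=onz(t,e[0],.008)
hs=H[...,1].astype(int); print(hs[272:290,152:170])
# holes
for x0,y0,x1,y1 in [(166,268,180,277)]: pass
# flange top
f=((H[...,1]<70)&(H[...,2]<75)).astype(np.uint8)*255
b=blob(f,(260,212,298,252)); e2=cv2.fitEllipse(cv2.convexHull(b)); print('fl',e2,onz(t,e2[0],.152))
y=(H[...,1]>110)&(H[...,0]<28)
u,n=cen(y,(277,215,290,228)); print('dow',u,n,onz(t,u,.157))
g=(G[...,1]>110)&(G[...,0]<28)
v,n=cen(g,(340,183,352,198)); print('dowS',v,n, two(t,u,s,v))
# bolt washer
w=(H[...,1]>140)&(H[...,0]>=14); u,n=cen(w,(390,252,412,274)); print('wash',u,n,onz(t,u,.054))
k=((H[...,1]<100)).astype(np.uint8)*255; bb=blob(k,(392,254,410,272)); r=cv2.minAreaRect(bb);M=cv2.moments(bb); hc=(M['m10']/M['m00'],M['m01']/M['m00']);print('head',hc,r,onz(t,hc,.066))
E
```

```text
spr ((172.948486328125, 286.190185546875), (41.702064514160156, 42.75128936767578), 49.16465759277344) [0.46087162 0.25761821 0.008     ]
bore 85.0 172.2 286.1039215686274
[[132 136 131 127 125 112  80  43  27  24  20  22  21  22  21  23  26  23]
 [131 134 126 114  96  82  64  36  24  22  22  20  23  23  20  23  24  24]
 [131 126 120 103  62  41  35  30  22  22  22  23  22  23  23  24  24  22]
 [131 128 119 100  60  30  26  23  24  22  22  24  22  19  21  24  21  22]
 [129 115  93  77  57  32  24  26  24  24  22  25  24  22  22  25  26  24]
 [123 103  67  51  51  51  40  31  24  20  24  22  22  22  26  25  22  23]
 [126 106  71  51  65  91  87  59  33  24  24  22  26  25  20  23  26  24]
 [116  96  73  57  65  95 115 105  62  29  24  29  34  27  27  26  21  28]
 [100  70  53  34  38  50  75  82  61  36  30  55  54  33  28  30  28  36]
 [ 99  60  35  26  24  26  31  35  34  28  51  91  82  43  17  18  45  74]
 [104  72  42  22  24  22  24  19  22  26  43  67  63  38  24  26  56 118]
 [ 86  62  38  26  22  22  22  22  22  26  28  42  33  18  17  53  98 122]
 [ 61  38  28  23  24  22  2
[... 260 characters left out ...]
05 121 134]
 [ 59  40  24  22  21  25  24  22  24  22  23  25   9  19  20  70 116 132]
 [ 80  48  28  24  22  23  22  23  24  23  24  24  24  20  17  46 109 126]]
fl ((279.5009460449219, 233.88841247558594), (27.59143829345703, 40.990665435791016), 112.16767120361328) [0.55173654 0.01000007 0.152     ]
dow [282.11111111 221.66666667] 9 [0.57526091 0.00411035 0.157     ]
dowS [346.70833333 185.79166667] 48 (array([0.57529553, 0.00339983, 0.16475892]), np.float64(0.0024822586372843774))
wash [400.11464968 262.56050955] 157 [ 0.49741822 -0.23743002  0.054     ]
head (400.6875, 262.0) ((400.5000305175781, 262.0), (6.363960266113281, 6.363960266113281), 45.0) [ 0.49757911 -0.23720661  0.066     ]
```

```bash
python3 - <<'E'
from h import *
t=old('top0');s=old('side0')
H=cv2.cvtColor(t['color'],cv2.COLOR_BGR2HSV);G=cv2.cvtColor(s['color'],cv2.COLOR_BGR2HSV)
ctr=onz(t,(172.9,286.2),.008)
ang=lambda p:np.degrees(np.arctan2(p[1],p[0]))
w=np.clip(H[...,1].astype(float)-30,0,None)
def wc(x0,y0,x1,y1):
    yy,xx=np.mgrid[y0:y1,x0:x1]; k=w[y0:y1,x0:x1]; return (k*xx).sum()/k.sum(),(k*yy).sum()/k.sum()
for r in((156,277,161,281),(162,279,166,284)): 
    u=wc(*r); p=onz(t,u,.008)-ctr; print('spr',u,ang(p),np.hypot(*p[:2]))
# flange edge by radial rays: point where flange grey (S<60,V 40..75) ends
def edges(hsv,c0,rmax,ax=(1,1)):
    P=[]
    for a in np.arange(0,360,6):
        r=np.arange(9,rmax,.1); x=c0[0]+ax[0]*r*np.cos(np.radians(a)); y=c0[1]+ax[1]*r*np.sin(np.radians(a))
        S=cv2.remap(hsv[...,1].astype(np.float32),x.astype(np.float32)[None],y.astype(np.float32)[None],1)[0]
        V=cv2.remap(hsv[...,2].astype(np.float32),x.astype(np.float32)[None],y.astype(np.float32)[None],1)[0]
        i=np.argmax((V>88)|(S>85)); P.append((a,r[i] if i else np.nan,x[i],y[i]))
    return np.array(P)
P=edges(H,(279,233.5),22); print(np.round(P[:,1],1).tolist())
print('V nose');print(H[224:242,270:290,2])
print('side V');print(G[178:216,314:358:1,2][:, ::2])
E
```

```text
spr (np.float64(157.88921282798833), np.float64(278.80320699708454)) 62.97145998821328 0.03750883659601387
spr (np.float64(163.42071197411002), np.float64(281.19741100323625)) 61.42795047245377 0.024015960071485105
[14.7, 14.6, 14.5, 14.6, 14.7, 15.2, 17.7, 15.8, 15.3, 15.3, 15.3, 15.3, 15.1, 15.2, 15.1, 15.0, 15.1, 15.1, 15.0, 15.1, 14.9, 15.0, 15.2, 15.2, 15.2, 15.3, 15.8, 17.1, 16.1, 16.1, 16.1, 16.1, 16.1, 16.4, nan, 17.4, 15.9, 15.8, 15.4, 15.2, 15.2, 15.2, 15.1, 15.0, 14.9, 14.8, 11.5, 10.5, 10.4, 11.4, 14.4, 14.1, 13.8, 13.9, 13.9, 14.0, 14.1, 14.4, 17.5, nan]
V nose
[[ 52  53  52  52  50  54  54  51  54  54  54  57  55  55  52  51  53  57
   65  87]
 [ 54  52  52  52  57  55  59  55  58  56  53  52  52  52  55  54  57  51
   56  61]
 [ 53  50  52  57  58  65  66  67  67  63  60  55  55  52  54  55  52  54
   54  58]
 [ 54  53  54  61  76  86  85  80  81  82  72  57  53  53  56  54  55  57
   54  56]
 [ 52  53  63  80  94  94  81  73  82  88  86  71  59  51  53  55  55  51
   56  54]
 [ 52  58  72  92  89  68  56  55  64  78  86  84  69  49  47  51  53  53
   56  52]
 [ 52  61
[... 3853 characters left out ...]
2  64  62  61  87 134 142 147
  146 146 132  94]
 [107 145 148 146 144 141 132  73  60  61  64  64  61  59  94 140 143 148
  147 145 133  95]
 [107 144 148 147 145 140 134  77  60  63  63  62  60  61  94 140 143 148
  148 147 135  98]
 [105 144 146 146 142 139 135  77  60  58  60  59  59  60  93 139 143 149
  148 147 136  99]
 [105 134 137 136 134 132 133  78  55  54  55  55  57  62  91 131 132 138
  138 136 128  97]
 [ 90 106 110 109 108 113 120  73  60  57  54  53  55  60  82 109 103 103
  103 103  96  86]
 [ 74  71  73  72  70  84  99  70  60  59  58  59  59  61  74  87  69  66
   66  65  66  76]
 [ 59  55  53  53  53  63  81  67  61  60  61  63  60  60  66  76  57  50
   50  53  55  66]]
```

Request:
jog_arm([
  [20.3, -31.1, -10],
  [20.3, -31.1, -10],
  [20.3, -31.1, -10],
  [20.3, -31.1, -10],
  [20.3, -31.1, -10],
  [20.3, -31.1, -10],
  [20.3, -31.1, -10],
  [20.3, -31.1, -10],
  [20.3, -31.1, -10],
  [20.3, -31.1, -10],
], turn=[45, 45, 45, 45, 45, 45, 45, 45, 45, 45], grip=[0.3, 0.3, 0.3, 0.3, 0.3, 0.3, 0.3, 0.3, 0.3, 0.3])

```text
time_s: 1.35
position: [0.4604, 0.2593, 0.1228]
tcp_rot: [[-0.935, -0.354, 0.0], [-0.354, 0.935, 0.0], [-0.0, 0.0, -1.0]]
force: [1.3, -0.1, 0.2]
opening: 0.698
grasp_force: 0.0
```

```bash
python3 - <<'E'
from h import *
t=old('top0');s=old('side0')
H=cv2.cvtColor(t['color'],cv2.COLOR_BGR2HSV);G=cv2.cvtColor(s['color'],cv2.COLOR_BGR2HSV)
P=[]
c0=(279,233.5)
for a in np.arange(0,360,4):
    r=np.arange(13,16.6,.1); x=(c0[0]+r*np.cos(np.radians(a))).astype(np.float32)[None]; y=(c0[1]+r*np.sin(np.radians(a))).astype(np.float32)[None]
    S=cv2.remap(H[...,1].astype(np.float32),x,y,1)[0]; V=cv2.remap(H[...,2].astype(np.float32),x,y,1)[0]
    i=np.argmax((V>92)|(S>85))
    if i>0 and r[i]<16.3: P.append((x[0,i],y[0,i]))
e=cv2.fitEllipse(np.array(P)); print('flange',len(P),e,onz(t,e[0],.152), onz(t,e[0],.149))
n=blob(((H[...,2]>68)*255).astype(np.uint8),(270,224,286,240)); e=cv2.fitEllipse(n); print('nose',e,onz(t,e[0],.170))
print('dowel S/V top');print(H[215:227,276:291,1])
# side flange: lower half-ellipse + dowel
print('side S');print(G[180:198,338:354,1])
s2=capture('side');cv2.imwrite('pics/side1.png',s2['color']);cv2.imwrite('pics/top1.png',capture('top')['color'])
st=read_state();print(st['position'],st['tcp_rot'][:,1],st['opening'],st['force'],st['joint_positions'])
E
```

```text
flange 75 ((278.3501281738281, 233.72842407226562), (29.392173767089844, 31.256591796875), 123.66289520263672) [0.55211163 0.01227293 0.152     ] [0.55251894 0.01251076 0.149     ]
nose ((277.0, 231.79623413085938), (10.605657577514648, 10.623268127441406), 90.0) [0.55352861 0.01342506 0.17      ]
dowel S/V top
[[ 21  21  17  16  14   7   7  12  15  36  58  83  91 106 112]
 [ 28  28  29  28  28  25  21  23  19  17  14   2   5  10  15]
 [ 29  29  28  28  29  30  32  30  29  29  29  26  25  22  19]
 [ 30  27  27  28  30  27  37  35  33  30  30  28  29  28  28]
 [ 28  26  24  27  30  39  61  59  39  30  30  28  30  30  31]
 [ 24  19  25  36  61 106 118 106  56  31  32  29  31  29  30]
 [ 25  25  20  32  81 143 153 149 106  34  30  31  28  28  29]
 [ 19  19  19  19  78 132 159 152 107  45  20  27  30  29  33]
 [ 25  25  19  24  48  98 127 120  75  25  33  32  29  30  28]
 [ 19  15  19  19  28  40  60  51  25  25  19  22  27  29  30]
 [ 26  14  26  18  19  25  20  20  23  14  22  10  18  17  29]
 [ 19  23  23  24  21  19  28  15  28  28  20  19  19  22  19]]
side S
[[121 135 144 145 149 1
[... 724 characters left out ...]
 26  22  21  17  54 121 167 152  92  45  32  30  32  21]
 [ 21  22  22  18  17  21  45 108 144 144 101  50  36  32  32  21]
 [ 21  13  22  21   9  17  29  67 103  97  78  53  38  34  32  21]
 [ 17  13  26  17  17  21  26  35  55  53  55  52  38  34  30  23]
 [ 26  13  17  21  17  17  17  21  26  32  47  47  37  35  32  25]
 [ 21  21  17  17  21  17  26  22  20  17  54  51  36  32  30  25]
 [ 13  17  21  22  22  18  14  15  18  25  49  46  36  32  30  25]]
[0.46055415 0.25920324 0.122868  ] [-3.53705596e-01  9.35356803e-01  4.34684681e-05] 0.7000793113794926 [-0.07360406 -0.24653375 -0.08427702] [ 1.72443672e+01  3.12209499e+01  1.01268438e+02  5.49855550e-03
  4.74849189e+01 -9.34734813e+01]
```

Request:
jog_arm([
  [0, -0.15, -5],
  [0, -0.15, -9],
  [0, -0.15, -10.5],
  [0, -0.15, -11.1],
  [0, -0.15, -11.1],
  [0, -0.15, -11.1],
], turn=[0, 0, 0, 0, 0, 0], grip=[0.3, 0.3, 0.3, 0.3, 0.3, 0.3])

```text
time_s: 2.2
position: [0.462, 0.257, 0.0127]
tcp_rot: [[-0.936, -0.352, 0.002], [-0.352, 0.936, 0.001], [-0.003, -0.0, -1.0]]
force: [-0.2, 0.1, 0.4]
opening: 0.699
grasp_force: 0.0
```

Request:
jog_arm([
  [0, 0, 0],
  [0, 0, 0],
  [0, 0, 0],
  [0, 0, 0],
  [0, 0, 0],
  [0, 0, 0],
  [0, 0, 0],
  [0, 0, 0],
], turn=[0, 0, 0, 0, 0, 0, 0, 0], grip=[1, 1, 1, 1, 1, 1, 1, 1])

```text
time_s: 3.2
position: [0.4611, 0.2569, 0.0118]
tcp_rot: [[-0.936, -0.352, 0.0], [-0.352, 0.936, 0.0], [-0.0, 0.0, -1.0]]
force: [-1.8, 1.8, 4.7]
opening: 0.418
grasp_force: 30.0
```

Request:
jog_arm([
  [0, 0, 3],
  [0, 0, 9],
  [0, 0, 15],
  [3, -7, 20],
  [9.2, -24.4, 20],
  [9.2, -24.4, 20],
  [9.2, -24.4, 20],
  [9.2, -24.4, 20],
  [9.2, -24.4, 20],
  [9.2, -24.4, 20],
  [9.2, -24.4, 20],
  [9.2, -24.4, 20],
], turn=[0, -10, -20, -30, -40, -50, -60, -70, -80, -84, -84, -84], grip=[1, 1, 1, 1, 1, 1, 1, 1, 1, 1, 1, 1])

```text
time_s: 4.7
position: [0.5526, 0.0126, 0.2109]
tcp_rot: [[-0.449, 0.894, -0.001], [0.894, 0.449, -0.0], [0.001, -0.001, -1.0]]
force: [-0.1, 0.6, -2.0]
opening: 0.42
grasp_force: 30.0
```

```bash
python3 - <<'E'
from h import *
a=snap('side','side2');b=snap('top','top2');st=read_state();print(st['position'],st['tcp_rot'],st['force'],st['qvel'].max(),st['opening'])
def cr(i,x,y,w=33): return cv2.resize(i[y-w:y+w,x-w:x+w],(400,400),interpolation=cv2.INTER_CUBIC)
u=proj(a,(.553,.013,.2)).astype(int);v=proj(b,(.553,.013,.2)).astype(int);print(u,v)
cv2.imwrite('pics/crop2.png',np.clip(np.hstack([cr(a['color'],*u),cr(b['color'],*v)])*1.5,0,255).astype(np.uint8))
E
```

```text
[0.55288623 0.01275468 0.21123783] [[-4.48660465e-01  8.93702039e-01 -6.73398521e-04]
 [ 8.93702265e-01  4.48660510e-01 -9.11478068e-05]
 [ 2.20668343e-04 -6.42712201e-04 -9.99999769e-01]] [-0.60434508  0.37051455 -1.97572694] 0.14355223447298301 0.41739944050795075
[333 168] [275 229]
```

View pics/crop2.png

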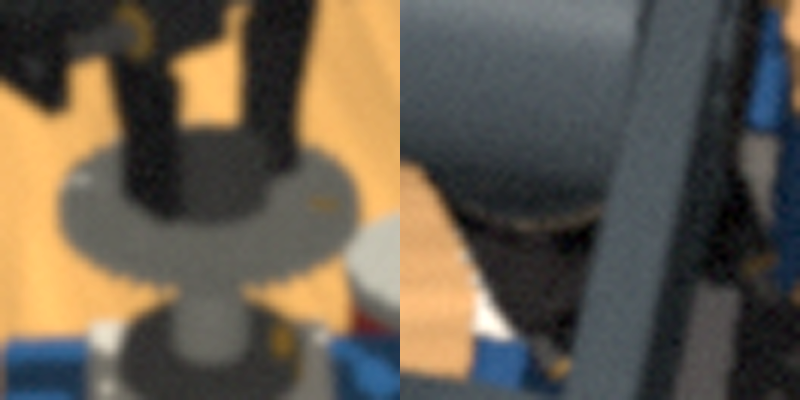

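The side crop shows the sprocket held level over the nose, with its stripe at about (353,168.5), the dowel at about (346.5,191), and nose and disc nearly centred on column 334.5. I now refine the offsets numerically from this view.

```bash
python3 - <<'E'
from h import *
a=old('side2');s0=old('side0');t=old('top0')
G=cv2.cvtColor(a['color'],cv2.COLOR_BGR2HSV)
# disc widest rows: subpixel crossing of S=80
def lr(S,row,x0,x1,th):
    r=S[row,x0:x1].astype(float); L=np.argmax(r<th); R=len(r)-1-np.argmax(r[::-1]<th)
    l=x0+L-(th-r[L])/(r[L-1]-r[L]+1e-9); q=x0+R+(th-r[R])/(r[R+1]-r[R]+1e-9); return l,q
for row in range(163,180): l,q=lr(G[...,1],row,303,366,80); print(row,round(l,1),round(q,1),round((l+q)/2,2))
G0=cv2.cvtColor(s0['color'],cv2.COLOR_BGR2HSV)
print('nose');
for row in(183,184,185,186):
    l,q=lr(G0[...,1],row,322,347,90); print(row,round(l,1),round(q,1),round((l+q)/2,2))
w=np.clip(G[...,1].astype(float)-45,0,None)
yy,xx=np.mgrid[165:172,349:357]; k=w[165:172,349:357]; st=np.array([(k*xx).sum()/k.sum(),(k*yy).sum()/k.sum()]);print('stripe',st)
print(G[163:174,346:360,1])
for C in [(.5529,.0128),(.5529,.0118),(.5529,.0138)]:
    p=onz(a,st,.2074)-np.r_[C,.2074]; print('stripe ang',C,np.degrees(np.arctan2(p[1],p[0])),np.hypot(*p[:2]))
    print(' disc ctr proj',proj(a,C+(.2074,)),proj(a,C+(.1994,)),'nose top',proj(a,C+(.172,)),'seat',proj(a,C+(.152,)))
print('dowel', two(t,(281.9,221.2),s0,(346.2,189.7)), onz(t,(281.9,221.2),.158), onz(s0,(346.2,189.7),.157))
print('nose2',two(t,(277.0,231.8),s0,(334.3,183.5)))
E
```

```text
163 311.5 356.1 333.84
164 310.8 357.0 333.88
165 310.3 357.5 333.91
166 310.0 357.8 333.91
167 309.9 358.0 333.98
168 309.9 358.2 334.01
169 309.7 358.2 333.99Traceback (most recent call last):
  File "<stdin>", line 8, in <module>
  File "<stdin>", line 7, in lr
IndexError: index 63 is out of bounds for axis 0 with size 63
```

```bash
python3 - <<'E'
from h import *
a=old('side2');s0=old('side0');t=old('top0')
G=cv2.cvtColor(a['color'],cv2.COLOR_BGR2HSV)
G0=cv2.cvtColor(s0['color'],cv2.COLOR_BGR2HSV)
def lr(S,row,x0,x1,th):
    r=S[row,x0:x1].astype(float); i=np.flatnonzero(r<th); L,R=i[0],i[-1]
    return x0+L-(th-r[L])/(r[L-1]-r[L]),x0+R+(th-r[R])/(r[R+1]-r[R])
for row in(183,184,185,186):
    l,q=lr(G0[...,1],row,322,347,90); print('nose',row,round(l,1),round(q,1),round((l+q)/2,2))
w=np.clip(G[...,1].astype(float)-45,0,None)
yy,xx=np.mgrid[166:172,349:356]; k=w[166:172,349:356]; st=np.array([(k*xx).sum()/k.sum(),(k*yy).sum()/k.sum()]);print('stripe',st)
print(G[163:174,346:360,1])
for C in [(.5529,.0128),(.5529,.0118),(.5529,.0138)]:
    p=onz(a,st,.2074)-np.r_[C,.2074]; print('stripe ang',C,np.degrees(np.arctan2(p[1],p[0])),np.hypot(*p[:2]))
    print(' disc ctr proj',proj(a,C+(.2074,)),proj(a,C+(.1994,)),'nose top',proj(a,C+(.172,)),'seat',proj(a,C+(.152,)))
print('dowel', two(t,(281.9,221.2),s0,(346.2,189.7)), onz(t,(281.9,221.2),.158), onz(s0,(346.2,189.7),.157))
print('nose2',two(t,(277.0,231.8),s0,(334.3,183.5)))
print(G[150:190:1,334,1].tolist(),G[150:190,334,2].tolist())
E
```

```text
nose 183 328.7 339.6 334.16
nose 184 327.9 340.6 334.26
nose 185 326.2 342.8 334.48
nose 186 324.0 344.7 334.36
stripe [352.96188341 168.16143498]
[[ 14  19  21  18  20  19  19  19  26  39  75 111 133 142]
 [ 29  18  17  24  19  23  19  23  19  23  44  81 119 137]
 [ 21  24  19  26  20  19  26  27  24  23  23  57 104 135]
 [ 20  23  19  23  30  27  31  27  30  19  27  38  92 129]
 [ 19  23  15  23  33  61  66  61  57  48  30  36  78 120]
 [ 19  23  23  26  47  79 105 104  94  79  41  30  73 117]
 [ 26  23  19  23  33  56  71  86  86  66  41  33  69 117]
 [ 27  23  23  19  20  34  41  41  45  38  34  29  67 118]
 [ 23  23  23  19  26  23  19  27  24  27  27  30  60  99]
 [ 23  23  15  23  19  20  24  16  19  27  19  25  46  64]
 [ 27  19  23  23  23  20  20  19  20  19  19  24  33  35]]
stripe ang (0.5529, 0.0128) -25.912853681890944 0.03750432065773261
 disc ctr proj [333.77278295 165.66047372] [333.77774486 169.27457253] nose top [333.7944402 181.434934 ] seat [333.80634214 190.10392782]
stripe ang (0.5529, 0.0118) -24.522811428230536 0.037078228422653445
 disc ctr proj [333.8768895
[... 196 characters left out ...]
 [333.66881482 165.3964526 ] [333.67419253 169.00922214] nose top [333.69228715 181.16525333] seat [333.70518682 189.83129411]
dowel (array([0.57621611, 0.004685  , 0.15510022]), np.float64(0.0005672265693478006)) [0.57604595 0.00444059 0.158     ] [0.57527662 0.00179913 0.157     ]
nose2 (array([0.55403963, 0.01370141, 0.16655874]), np.float64(7.931795448334391e-05))
[146, 146, 146, 142, 131, 119, 90, 26, 7, 20, 14, 21, 21, 7, 14, 14, 14, 7, 14, 21, 7, 12, 23, 21, 20, 16, 23, 27, 23, 24, 20, 16, 19, 20, 22, 21, 18, 21, 21, 22] [176, 175, 173, 167, 148, 107, 62, 40, 36, 38, 37, 36, 36, 36, 36, 37, 36, 36, 37, 37, 37, 43, 55, 62, 65, 65, 67, 67, 67, 64, 64, 64, 66, 64, 70, 73, 72, 73, 73, 70]
```

Side view puts the disc about 0.6 mm short of the nose in +x. The angle agrees: sprocket about -22.3°, dowel about -22.1°. I correct x and feel my way down.

Request:
jog_arm([
  [0.06, 0, -1],
  [0.06, 0, -2],
  [0.06, 0, -2.4],
  [0.06, 0, -2.6],
  [0.06, 0, -2.8],
  [0.06, 0, -2.9],
  [0.06, 0, -3.0],
  [0.06, 0, -3.1],
  [0.06, 0, -3.1],
], turn=[0, 0, 0, 0, 0, 0, 0, 0, 0], grip=[1, 1, 1, 1, 1, 1, 1, 1, 1])

```text
time_s: 5.92
position: [0.5537, 0.0127, 0.1805]
tcp_rot: [[-0.448, 0.894, 0.0], [0.894, 0.448, 0.0], [0.0, 0.0, -1.0]]
force: [-0.6, 0.2, -2.2]
opening: 0.412
grasp_force: 30.0
```

Request:
jog_arm([
  [0, 0, -0.15],
  [0, 0, -0.3],
  [0, 0, -0.45],
  [0, 0, -0.6],
  [0, 0, -0.6],
], turn=[0, 0, 0, 0, 0], grip=[1, 1, 1, 1, 1])

```text
time_s: 6.55
position: [0.5536, 0.0127, 0.1744]
tcp_rot: [[-0.448, 0.894, -0.0], [0.894, 0.448, 0.0], [0.0, -0.0, -1.0]]
force: [-0.7, -0.4, -2.2]
opening: 0.414
grasp_force: 30.0
```

Request:
jog_arm([
  [0, 0, -0.1],
  [0, 0, -0.2],
  [0, 0, -0.25],
  [0, 0, -0.25],
], turn=[0, 0, 0, 0], grip=[1, 1, 1, 1])

```text
time_s: 7.05
position: [0.5537, 0.0127, 0.172]
tcp_rot: [[-0.448, 0.894, -0.0], [0.894, 0.448, 0.0], [0.0, -0.0, -1.0]]
force: [-0.5, -0.2, -2.1]
opening: 0.42
grasp_force: 30.0
```

Request:
jog_arm([
  [0, 0, -0.05],
  [0, 0, -0.1],
  [0, 0, -0.15],
  [0, 0, -0.2],
  [0, 0, -0.2],
], turn=[0, 0, 0, 0, 0], grip=[1, 1, 1, 1, 1])

```text
time_s: 7.68
position: [0.5537, 0.0126, 0.17]
tcp_rot: [[-0.448, 0.894, -0.0], [0.894, 0.448, -0.0], [-0.0, -0.0, -1.0]]
force: [0.3, -0.0, -2.6]
opening: 0.415
grasp_force: 30.0
```

Request:
jog_arm([
  [0, 0, -0.1],
  [0, 0, -0.2],
  [0, 0, -0.3],
  [0, 0, -0.4],
  [0, 0, -0.4],
], turn=[0, 0, 0, 0, 0], grip=[1, 1, 1, 1, 1])

```text
time_s: 8.3
position: [0.5537, 0.0125, 0.166]
tcp_rot: [[-0.448, 0.894, -0.0], [0.894, 0.448, -0.0], [-0.0, -0.0, -1.0]]
force: [-0.1, -1.1, -2.5]
opening: 0.416
grasp_force: 30.0
```

Request:
jog_arm([
  [0, 0, -0.08],
  [0, 0, -0.14],
  [0, 0, -0.18],
  [0, 0, -0.2],
  [0, 0, -0.2],
], turn=[0, 0, 0, 0, 0], grip=[1, 1, 1, 1, 1])

```text
time_s: 8.93
position: [0.5537, 0.0126, 0.1641]
tcp_rot: [[-0.448, 0.894, 0.0], [0.894, 0.448, -0.0], [-0.0, -0.0, -1.0]]
force: [-0.7, -2.3, -1.0]
opening: 0.415
grasp_force: 30.0
```

Request:
jog_arm([
  [0, 0, -0.02],
  [0, 0, -0.02],
  [0, 0, -0.02],
], turn=[0, 0, 0], grip=[1, 1, 1])

```text
time_s: 9.3
position: [0.5537, 0.0125, 0.164]
tcp_rot: [[-0.448, 0.894, 0.0], [0.894, 0.448, -0.0], [-0.0, -0.0, -1.0]]
force: [-0.7, -2.7, -0.5]
opening: 0.411
grasp_force: 30.0
```

Request:
jog_arm([
  [0, 0, 0],
  [0, 0, 0],
  [0, 0, 0],
  [0, 0, 0],
  [0, 0, 0],
  [0, 0, 3],
  [0, 0, 8],
  [0, 0, 12],
], turn=[0, 0, 0, 0, 0, 0, 0, 0], grip=[0.9, 0.7, 0.3, 0.2, 0.2, 0.2, 0.2, 0.2])

```text
time_s: 10.3
position: [0.5541, 0.013, 0.2856]
tcp_rot: [[-0.448, 0.894, 0.001], [0.894, 0.448, 0.0], [-0.0, 0.001, -1.0]]
force: [-0.0, 0.3, -0.9]
opening: 0.796
grasp_force: 0.0
```

Request:
jog_arm([
  [-2, -6, 0],
  [-5.6, -25.1, -10],
  [-5.6, -25.1, -14],
  [-5.6, -25.1, -14],
  [-5.6, -25.1, -14],
  [-5.6, -25.1, -14],
  [-5.6, -25.1, -14],
  [-5.6, -25.1, -14],
], turn=[0, 0, 0, 0, 0, 0, 0, 0], grip=[0.5, 0.5, 0.5, 0.5, 0.5, 0.5, 0.5, 0.5])

```text
time_s: 11.3
position: [0.4986, -0.2373, 0.145]
tcp_rot: [[-0.449, 0.893, 0.002], [0.893, 0.449, -0.001], [-0.002, 0.001, -1.0]]
force: [-0.7, 0.2, 1.0]
opening: 0.503
grasp_force: 0.0
```

```bash
python3 - <<'E'
from h import *
a=snap('side','side3');b=snap('top','top3');st=read_state();print(st['position'])
def cr(i,x,y,w=28): return cv2.resize(i[y-w:y+w,x-w:x+w],(400,400),interpolation=cv2.INTER_CUBIC)
u=proj(a,(.553,.013,.155)).astype(int);v=proj(b,(.553,.013,.155)).astype(int);print(u,v)
cv2.imwrite('pics/crop3.png',np.clip(np.hstack([cr(a['color'],*u),cr(b['color'],*v)])*1.5,0,255).astype(np.uint8))
t=old('top0');S=cv2.cvtColor(t['color'],cv2.COLOR_BGR2HSV)[...,1].astype(np.float32)
A=np.arange(0,360,5);r=np.arange(0,8,.05)
for c0 in[(400.7,262.0),(400.5,262.2)]:
    R=[]
    for k in np.radians(A):
        p=cv2.remap(S,(c0[0]+r*np.cos(k)).astype(np.float32)[None],(c0[1]+r*np.sin(k)).astype(np.float32)[None],cv2.INTER_CUBIC)[0]; R.append(r[np.argmax(p>95)])
    R=np.array(R); print(np.round(R[::2],1).tolist())
    for n in(1,2,4,5,6,7,8): z=(R*np.exp(-1j*n*np.radians(A))).mean(); print(n,round(2*abs(z),3),np.degrees(-np.angle(z))/-n)
E
```

```text
[ 0.49854932 -0.23738744  0.14501778]
[333 188] [277 233]
[3.9, 3.7, 3.4, 3.3, 3.3, 3.4, 3.4, 3.5, 3.5, 3.6, 3.6, 3.8, 3.8, 3.8, 3.8, 3.8, 3.8, 3.8, 4.0, 3.8, 3.7, 3.8, 3.8, 3.9, 3.9, 3.8, 3.6, 3.6, 3.6, 3.6, 3.6, 3.6, 3.6, 3.8, 3.9, 4.0]
1 0.13 146.4273396073025
2 0.113 17.8647065068771
4 0.067 15.552608641542761
5 0.011 5.5193923805322145
6 0.09 2.0455196180842834
7 0.019 21.8984947483543
8 0.012 -7.258850501425381
[4.0, 3.8, 3.4, 3.4, 3.4, 3.4, 3.4, 3.4, 3.4, 3.4, 3.4, 3.5, 3.5, 3.6, 3.4, 3.4, 3.4, 3.6, 3.8, 3.7, 3.6, 3.6, 3.7, 4.0, 4.0, 4.0, 3.8, 3.8, 3.8, 3.8, 3.8, 3.9, 3.9, 4.1, 4.2, 4.2]
1 0.285 73.15639993367147
2 0.1 23.22308545262751
4 0.084 16.56446940583454
5 0.034 20.967685845027457
6 0.091 2.282574775615167
7 0.033 15.9265772062482
8 0.013 -8.47785710634155
```

View pics/crop3.png

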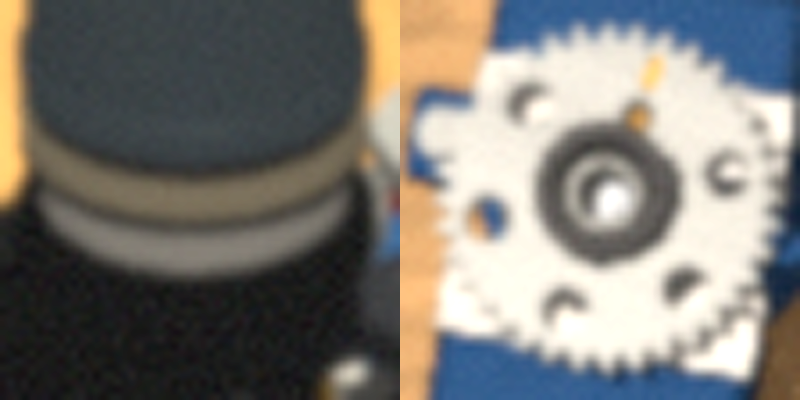

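Top crop: the sprocket is home, with brass showing in the dowel hole at about (638,115) and the nose centred in the hub. The hex flats sit near -2° mod 60, so I turn -29° and grip the bolt there.

Request:
jog_arm([
  [-0.1, -0.1, 0],
  [-0.1, -0.1, 0],
  [-0.1, -0.1, -3],
  [-0.1, -0.1, -6],
  [-0.1, -0.1, -6],
  [-0.1, -0.1, -6],
], turn=[-10, -20, -29, -29, -29, -29], grip=[0.5, 0.5, 0.5, 0.5, 0.5, 0.5])

```text
time_s: 12.15
position: [0.4975, -0.2393, 0.085]
tcp_rot: [[0.041, 0.999, 0.001], [0.999, -0.041, -0.001], [-0.001, 0.002, -1.0]]
force: [0.3, 0.1, 0.3]
opening: 0.501
grasp_force: 0.0
```

```bash
python3 - <<'E'
from h import *
a=snap('side','side4');st=read_state();print(st['position'],st['tcp_rot'][:,1])
u=proj(a,(.4975,-.238,.075)).astype(int);print(u)
x,y=u;w=30
cv2.imwrite('pics/crop4.png',np.clip(cv2.resize(a['color'][y-w:y+w,x-w:x+w],(480,480),interpolation=cv2.INTER_CUBIC)*1.5,0,255).astype(np.uint8))
E
```

```text
[ 0.49776569 -0.23961963  0.08527391] [ 0.99915132 -0.04112596  0.00230008]
[331 310]
```

View pics/crop4.png

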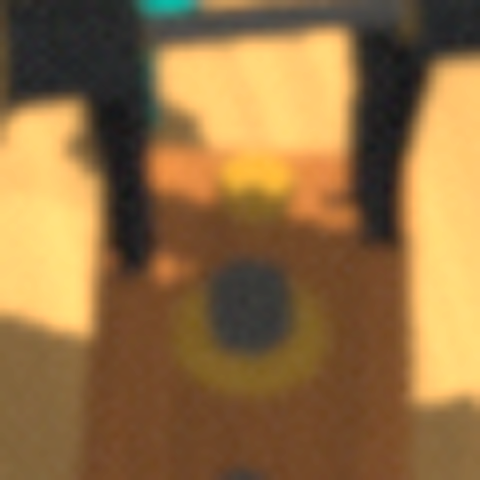

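The crop shows the fingers straddling the hex head (about 130 and 380, head at 250). Descending to grip.

Request:
jog_arm([
  [0, 0.1, -1.5],
  [0, 0.1, -2.5],
  [0, 0.1, -2.85],
  [0, 0.1, -2.85],
  [0, 0.1, -2.85],
  [0, 0.1, -2.85],
  [0, 0.1, -2.85],
  [0, 0.1, -2.85],
  [0, 0.1, -2.85],
  [0, 0.1, -2.85],
  [0, 0.1, -2.85],
], turn=[0, 0, 0, 0, 0, 0, 0, 0, 0, 0, 0], grip=[0.5, 0.5, 0.5, 0.5, 1, 1, 1, 1, 1, 1, 1])

```text
time_s: 13.58
position: [0.4969, -0.2384, 0.0555]
tcp_rot: [[0.042, 0.999, 0.0], [0.999, -0.042, -0.0], [-0.0, 0.0, -1.0]]
force: [-0.2, 0.5, 2.4]
opening: 0.191
grasp_force: 30.0
```

Request:
jog_arm([
  [0, 0, 2],
  [0, 0, 7],
  [0, 0, 13],
  [0, 0, 19],
  [2, 9, 21],
  [4, 18, 21],
  [5.7, 25.1, 21],
  [5.7, 25.1, 21],
  [5.7, 25.1, 21],
  [5.7, 25.1, 21],
  [5.7, 25.1, 21],
], turn=[0, 0, 0, 0, 0, 0, 0, 0, 0, 0, 0], grip=[1, 1, 1, 1, 1, 1, 1, 1, 1, 1, 1])

```text
time_s: 14.95
position: [0.5534, 0.0113, 0.265]
tcp_rot: [[0.043, 0.999, -0.001], [0.999, -0.043, -0.0], [-0.001, -0.001, -1.0]]
force: [0.2, -0.4, -0.6]
opening: 0.189
grasp_force: 30.0
```

```bash
python3 - <<'E'
from h import *
a=snap('side','side5');b=snap('top','top5');st=read_state();print(st['position'],st['tcp_rot'][:,1],st['opening'],st['grasp_force'])
x,y=proj(a,(.5535,.013,.21)).astype(int);w=40;print(x,y)
cv2.imwrite('pics/crop5.png',np.clip(cv2.resize(a['color'][y-w:y+w,x-w:x+w],(560,560),interpolation=cv2.INTER_CUBIC)*1.5,0,255).astype(np.uint8))
E
```

```text
[0.55349061 0.01105899 0.26514654] [ 9.99022046e-01 -4.42112549e-02 -5.62749898e-04] 0.1920146357251019 29.999712109565735
334 164
```

View pics/crop5.png

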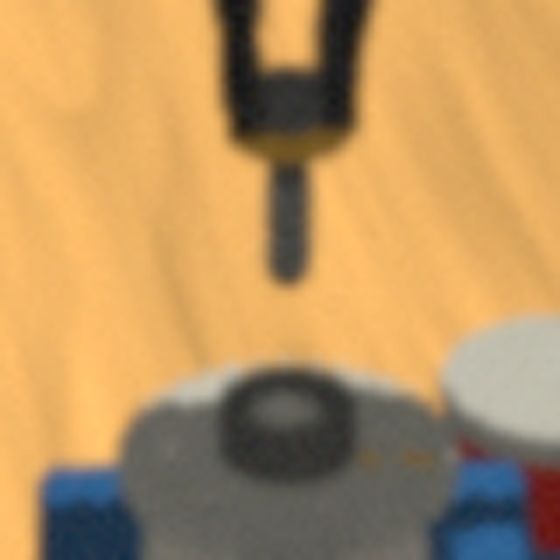

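The crop shows the bolt hanging upright at column 289 over the hub at column 288, so x is right. I correct y by +1.4 mm and lower.

Request:
jog_arm([
  [0, 0.14, -1.5],
  [0, 0.14, -3],
  [0, 0.14, -3.8],
  [0, 0.14, -4.0],
  [0, 0.14, -4.2],
  [0, 0.14, -4.4],
  [0, 0.14, -4.4],
], turn=[0, 0, 0, 0, 0, 0, 0], grip=[1, 1, 1, 1, 1, 1, 1])

```text
time_s: 15.92
position: [0.5538, 0.0141, 0.2215]
tcp_rot: [[0.042, 0.999, 0.0], [0.999, -0.042, -0.0], [-0.0, 0.0, -1.0]]
force: [0.4, -0.1, -1.1]
opening: 0.186
grasp_force: 30.0
```

Request:
jog_arm([
  [0, -0.13, 0],
  [0, -0.13, 0],
  [0, -0.13, 0],
], turn=[0, 0, 0], grip=[1, 1, 1])

```text
time_s: 16.3
position: [0.5538, 0.0128, 0.2214]
tcp_rot: [[0.042, 0.999, 0.0], [0.999, -0.042, -0.0], [-0.0, 0.0, -1.0]]
force: [-0.3, 0.6, -0.9]
opening: 0.186
grasp_force: 30.0
```

Request:
jog_arm([
  [0, 0, -0.15],
  [0, 0, -0.3],
  [0, 0, -0.45],
  [0, 0, -0.6],
  [0, 0, -0.6],
], turn=[0, 0, 0, 0, 0], grip=[1, 1, 1, 1, 1])

```text
time_s: 16.92
position: [0.5536, 0.0128, 0.2151]
tcp_rot: [[0.042, 0.999, -0.0], [0.999, -0.042, 0.0], [0.0, -0.0, -1.0]]
force: [-0.4, 0.1, -0.8]
opening: 0.186
grasp_force: 30.0
```

Request:
jog_arm([
  [0, 0, -0.25],
  [0, 0, -0.5],
  [0, 0, -0.75],
  [0, 0, -1.0],
  [0, 0, -1.25],
  [0, 0, -1.5],
  [0, 0, -1.7],
  [0, 0, -1.9],
  [0, 0, -1.9],
], turn=[0, 0, 0, 0, 0, 0, 0, 0, 0], grip=[1, 1, 1, 1, 1, 1, 1, 1, 1])

```text
time_s: 18.05
position: [0.5537, 0.0128, 0.1962]
tcp_rot: [[0.042, 0.999, -0.0], [0.999, -0.042, 0.0], [0.0, -0.0, -1.0]]
force: [-0.7, -0.7, -1.6]
opening: 0.187
grasp_force: 30.0
```

Request:
jog_arm([
  [0, 0, -0.1],
  [0, 0, -0.2],
  [0, 0, -0.3],
  [0, 0, -0.35],
  [0, 0, -0.35],
], turn=[0, 0, 0, 0, 0], grip=[1, 1, 1, 1, 1])

```text
time_s: 18.68
position: [0.5537, 0.0128, 0.1928]
tcp_rot: [[0.042, 0.999, -0.0], [0.999, -0.042, 0.0], [0.0, -0.0, -1.0]]
force: [-0.2, 0.9, -0.4]
opening: 0.186
grasp_force: 30.0
```

Request:
jog_arm([
  [0, 0, 0],
  [0, 0, 0],
  [0, 0, 0],
  [0, 0, 0],
  [0, 0, 0],
  [0, 0, 2],
  [0, 0, 6],
  [0, 0, 10],
  [0, -6, 13],
  [0, -12, 13],
  [0, -18, 13],
  [0, -18, 13],
], turn=[0, 0, 0, 0, 0, 0, 0, 0, 0, 0, 0, 0], grip=[0.9, 0.7, 0.5, 0.4, 0.4, 0.4, 0.4, 0.4, 0.4, 0.4, 0.4, 0.4])

```text
time_s: 20.18
position: [0.5537, -0.1718, 0.3228]
tcp_rot: [[0.048, 0.999, 0.001], [0.999, -0.048, -0.002], [-0.002, 0.001, -1.0]]
force: [0.1, 0.2, 0.3]
opening: 0.602
grasp_force: 0.0
```

```bash
python3 - <<'E'
from h import *
a=snap('side','side6');b=snap('top','top6');st=read_state();print(st['position'],st['opening'],st['time_s'],abs(st['qvel']).max())
def cr(i,x,y,w=28): return cv2.resize(i[y-w:y+w,x-w:x+w],(400,400),interpolation=cv2.INTER_CUBIC)
u=proj(a,(.553,.013,.17)).astype(int);v=proj(b,(.553,.013,.17)).astype(int);print(u,v,proj(a,(.5537,.0126,.203)),proj(b,(.5537,.0126,.203)))
cv2.imwrite('pics/crop6.png',np.clip(np.hstack([cr(a['color'],*u),cr(b['color'],*v)])*1.5,0,255).astype(np.uint8))
E
```

```text
[ 0.55334499 -0.16759608  0.32251584] 0.5998979890240062 20.275 2.246211568998715
[333 182] [277 232] [334.20693491 167.6609528 ] [275.98217914 229.32899115]
```

View pics/crop6.png

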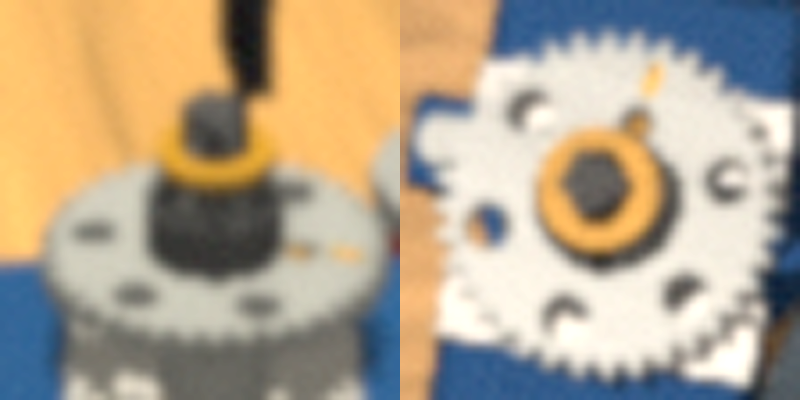

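Both crops show the bolt upright in the shaft. Its head top is at side row 167.6 against 167.7 predicted for full depth, and the sprocket is flat with the dowel in its hole. The arm is clear, so I hand in.

Request:
jog_arm([
  [0, 0, 0],
  [0, 0, 0],
  [0, 0, 0],
], turn=[0, 0, 0], grip=[0.4, 0.4, 0.4])

```text
time_s: 20.65
position: [0.5538, -0.1661, 0.323]
tcp_rot: [[0.04, 0.999, 0.0], [0.999, -0.04, 0.0], [0.0, 0.0, -1.0]]
force: [0.0, -0.1, -0.7]
opening: 0.601
grasp_force: 0.0
```

```bash
python3 -c "
from rig import *
print(hand_in())"
```

```text
the job is handed in; nothing more can be done
None
```

I handed the job in at about 20.7 s: the last pictures show the sprocket flat on the flange over nose and dowel, and the bolt upright at full depth in the shaft, with both let go and the arm clear; no verdict came back.

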